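# Make up a column-change kit and a filtration kit from the bench stock

## Robot

A 6-joint arm with a two-finger parallel gripper is mounted at the origin on a cart in front of the work surface, level with it; the furniture and walls round the work are solid. World frame = base frame: x ahead of the robot, y to its left, z up, the work surface at z = 0. Lengths are in mm, angles in degrees, forces in N, time in s.
With the tool pointing down it reaches from about 300 to 850 mm from the base axis. Payload 4.2 kg.
Tool frame: the origin (TCP) lies midway between the tips of the shut fingers; the grasp point (between the pads) lies 19 mm behind it; z points along the fingers, y is the line along which they close (so a half turn about z gives the same grasp; the last joint's range is limited). The gripper opens to 91 mm and grips with 3 to 60 N. Pads are 32 mm wide; open, the fingers measure 118 mm over their backs; the gripper's body (76 mm by 178 mm) begins 60 mm behind the grasp point.
Start: joints at [66.635, 18.312, 89.639, -0, 72.044, -1.146], TCP at [217.441, 532.318, 213.976] pointing down, gripper open.
Joint ranges: [-177.97, 177.97], [-48.28, 115.42], [12.27, 149.76], [-77.06, 257.06], [2.81, 150.46], [-146.56, 146.56]. Speed limits (degrees/s): [147.25, 147.25, 180, 180, 180, 180].

## Interface

Orientations are given as [roll, pitch, yaw] about the fixed x, y, z axes, in that order (R = Rz(yaw) Ry(pitch) Rx(roll)).
In Python, from workcell import env gives the robot as it stands.
- The arm moves only by the shell command python3 -m jog 'ROWS' [FORCE]. ROWS is a JSON object of lists of equal length, an entry for each row: "jaw": the finger opening in mm, from 0 to 91.2; "slide": the shift along the tool's x, y, z in units of 30 mm (1.0 is 30 mm), a list of three; "spin": the turn about the tool's z in units of 8 degrees (1.0 is 8 degrees). In form: {"jaw": [jaw, ...], "slide": [[dx, dy, dz], ...], "spin": [spin, ...]}. A call has 1 to 10 rows; each row shifts and turns the commanded pose from where the row before left it, along the tool's axes as they then stand; what a row does not reach is not made up. A row lasts 1/10 s, in which the tool goes at most 50 mm and 8.59 degrees, less where a joint would pass 70% of its speed; a pose out of reach is approached as far as the arm can. A call is refused whole if a number of a shift passes 1 or a number of a turn 1, either way. A call with a gripper value outside its range is refused whole. The fingers move at their own pace and stop on an object; FORCE is the grip in N (left out, the last holds). Time passes only in rows, so rows that do not move let the fingers close. It gives the time, the measured TCP pose, the force, the opening and the grip force at its end, in the units of the state.
- env.state(): the state, without advancing time (a new reading comes with each control period).
- env.grab_frame(name): name is "scene" or "top"; returns the picture (400x640x3 uint8, red, green, blue); there is no depth.
- env.camera_model(name): a dict with "fx", "fy", "cx", "cy" (pixels), "camera_from_world" (4x4, takes a point from world to camera coordinates). Camera axes: x right, y up, looking along -z (the intrinsics and any distortion apply to the point x, -y, -z); pixel columns grow to the right and rows downward; lengths in mm; the calibration is good to about 2 mm. A picture is of the moment at which its call begins. camera_model takes no time and is no camera call.
- env.job_done(): hands the job in; it is judged then, once.
The state is a dict: "time_s": time; "qpos": joint angles; "qvel": joint speeds; "effort": joint torques, N m; "ee_pos": TCP position; "ee_rot": TCP orientation; "force": force on the tool from outside, world axes, zero at the start; "torque": the same for the moment, N m; "gripper_width": finger opening in mm; "gripper_force": force on a finger pad.
Only numpy, scipy, OpenCV 4.12 (cv2) and the standard library are available. Lean on these libraries where they do the work, as an engineer would, in place of code of your own. Each camera call takes 0.05 s, during which the arm holds its last target. There are 200 camera calls.

## Task

Make up two kits for the chromatograph from the stock on the board. The column-change kit goes into the blue tray: lay the steel column in the long groove and the red marker, for dating the new column, in the short groove. The filtration kit goes into the yellow tray: lay the syringe in the long groove and the black marker, for the sample vials, in the short groove, and stand the green filter in the round pocket; leave the white filter in stock where it stands.

Things in the scene. Friction and masses are not known exactly. Their poses are not given: they have to be found in the camera images.
- blue_tray: Blue kit tray, 216x100 mm, fixed. Origin: centre of underside; x along it, within 0.15 rad of world x. Floor 4 up, walls to 12. Long groove along x: 210x32, centre (0,-31). Short groove along x: 163x32, centre (23.5,31). Both are crossed by an open bay, x -21 to 45, floor 4 up, no walls: room for fingers. Round pocket: 34 across, centre (-81.5,16), 4 deep, in a block 20 high (its floor 16 up).
- yellow_tray: Yellow kit tray, 216x100 mm, fixed. Origin: centre of underside; x along it, within 0.15 rad of world x. Floor 4 up, walls to 12. Long groove along x: 210x32, centre (0,-31). Short groove along x: 163x32, centre (23.5,31). Both are crossed by an open bay, x -21 to 45, floor 4 up, no walls: room for fingers. Round pocket: 34 across, centre (-81.5,16), 4 deep, in a block 20 high (its floor 16 up).
- column_mid (a point): Steel chromatography column, a rod with end nuts and red plugs, lying on the grey bench board (top 14 mm above the bench): 194 mm long along its y, 11 mm thick in the middle, 16 mm at the end nuts (|y| > 67 mm). The point is its centre, on its axis, 7 mm above the board. Its roll is free. 0.19 kg. Grip it at the middle.
- the_syringe_mid (a point): White syringe without needle, lying on the board: 104 mm long along its y (nozzle -y, plunger, fixed, +y); barrel 14 mm thick from y = -35 to +25 mm, finger flange 22 mm wide and 20 mm high at y = +26 mm. The point is its centre, 8.5 mm above the board. Grip the barrel at y = -5 mm.
- red_marker_mid (a point): White marker pen with red cap and end, lying on the board: a round pen 135 mm long along its y, 16 mm thick. The point is its centre, on its axis, 8 mm above the board. Its roll is free. Grip it at the middle.
- black_marker_mid (a point): White marker pen with black cap and end, lying on the board: a round pen 135 mm long along its y, 16 mm thick. The point is its centre, on its axis, 8 mm above the board. Its roll is free. Grip it at the middle.
- green_filter: Green syringe filter standing on the board, 22 mm tall: a flat round disc 26 mm across, 7 to 13 mm above the underside, with a 9 mm thick stub below it (on which it stands) and another on top. Grip it by the disc. Origin: centre of its underside; z up.
- white_filter: White syringe filter standing on the board, 22 mm tall: a flat round disc 26 mm across, 7 to 13 mm above the underside, with a 9 mm thick stub below it (on which it stands) and another on top. Grip it by the disc. Origin: centre of its underside; z up.

How it is judged (in metres and radians):
At the end, for the whole second after the job is handed in: Column and red marker lie flat on the floors of the blue tray's long and short grooves, syringe and black marker in the yellow tray's (heights within 4 mm, along the groove), the green filter stands in the yellow tray's pocket, all released; the white filter stands within 30 mm of where it was (x of column_mid in the frame of blue_tray between -0.018 and 0.018 m and y of column_mid in the frame of blue_tray between -0.043 and -0.019 m and z of column_mid in the frame of blue_tray between 0.007 and 0.015 m and angle between the y axis of each of column_mid, red_marker_mid and the x axis of blue_tray, either way round below 0.25 rad and angle between each of column_mid, red_marker_mid, the_syringe_mid, black_marker_mid's own y axis and vertical above 1.4 rad and x of red_marker_mid in the frame of blue_tray between 0.0065 and 0.0405 m and y of red_marker_mid in the frame of blue_tray between 0.019 and 0.043 m and z of red_marker_mid in the frame of blue_tray between 0.008 and 0.016 m and x of the_syringe_mid in the frame of yellow_tray between -0.058 and 0.058 m and y of the_syringe_mid in the frame of yellow_tray between -0.043 and -0.019 m and z of the_syringe_mid in the frame of yellow_tray between 0.0085 and 0.0165 m and angle between the y axis of each of the_syringe_mid, black_marker_mid and the x axis of yellow_tray, either way round below 0.25 rad and x of black_marker_mid in the frame of yellow_tray between 0.0065 and 0.0405 m and y of black_marker_mid in the frame of yellow_tray between 0.019 and 0.043 m and z of black_marker_mid in the frame of yellow_tray between 0.008 and 0.016 m and x of green_filter in the frame of yellow_tray between -0.0955 and -0.0675 m and y of green_filter in the frame of yellow_tray between 0.002 and 0.03 m and z of green_filter in the frame of yellow_tray between 0.013 and 0.019 m and angle between each of green_filter, white_filter's own z axis and vertical below 0.2 rad and linear speed of green_filter below 0.02 m/s and distance of white_filter from where it was at the start of the episode below 0.03 m); the robot touches nothing.
It fails at once if the white filter was moved away or knocked over (distance of white_filter from where it was at the start of the episode above 0.03 m or angle between white_filter's own z axis and vertical above 0.5 rad).
It also fails if it takes over 128 s, if anything falls off the work surface, if the arm or the gripper's body presses on something with over 40 N, if the wrist force passes 120 N, or if a joint passes its speed limit or range.

## Working session

There is one attempt and no reset: what is moved stays moved. The work goes in short steps, Python scripts to look and compute and a shell command to move; the robot and the scene stay as the last step left them, time stands still between calls to the robot, and variables do not carry over. Pictures are saved under pics/ and viewed, at most 14 in all, crops included, and the job is handed in when it is done.

```bash
ls; mkdir -p pics; python3 - <<'E'
from workcell import env
import cv2
for n in("scene","top"):
    cv2.imwrite(f"pics/{n}0.png",env.grab_frame(n)[:,:,::-1]); m=env.camera_model(n); print(n,m)
print(env.state())
E
```

```text
pics
scene {'fx': 364.36263790465216, 'fy': 364.36263790465216, 'cx': 323.1046351424565, 'cy': 200.30266553960362, 'camera_from_world': array([[ 5.42501638e-01, -8.40049882e-01, -2.85808755e-03,
        -2.24143424e+02],
       [ 5.00206404e-01,  3.20294658e-01,  8.04490451e-01,
        -3.31307563e+02],
       [-6.74896678e-01, -4.37867021e-01,  5.93958707e-01,
        -6.19618309e+02],
       [ 0.00000000e+00,  0.00000000e+00,  0.00000000e+00,
         1.00000000e+00]])}
top {'fx': 451.13722526656704, 'fy': 451.13722526656704, 'cx': 320.4045782201678, 'cy': 204.28513036464534, 'camera_from_world': array([[-4.57949914e-03, -9.99673171e-01,  2.51511335e-02,
         7.24381228e+01],
       [ 9.87183644e-01, -5.07163889e-04,  1.59587580e-01,
        -5.65426998e+02],
       [-1.59522666e-01,  2.55596188e-02,  9.86863326e-01,
        -9.09344896e+02],
       [ 0.00000000e+00,  0.00000000e+00,  0.00000000e+00,
         1.00000000e+00]])}
{'time_s': 0.1, 'qpos': array([ 6.66345447e+01,  1.83471719e+01,  8.96965406e+01,  3.13799936e-03,
        7.20444024e+01, -1.14693115e+00]), 'qvel': array([ 0.01927489, -0.01999913, -0.16820027, -0.04668409,  0.00726794,
        0.05238223]), 'effort': array([ 9.93294816e-04, -4.13327694e+01, -2.32508504e+01,  7.30670756e-02,
        4.21552069e-02, -6.73682575e-05]), 'ee_pos': array([217.25217802, 531.91275051, 213.23192182]), 'ee_rot': array([-1.79911962e+02, -4.74682047e-03,  1.57780503e+02]), 'force': array([ 0.75976116, -0.72313574, -0.32855184]), 'torque': array([0.00560174, 0.0074136 , 0.00750608]), 'gripper_force': 0.0, 'gripper_width': 91.59324175369386}
```

View pics/scene0.png

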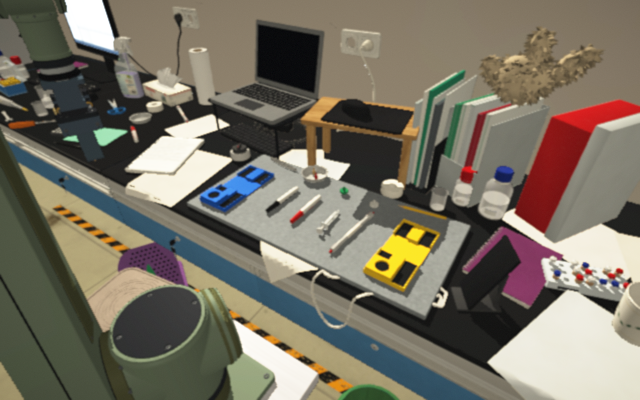

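View pics/top0.png

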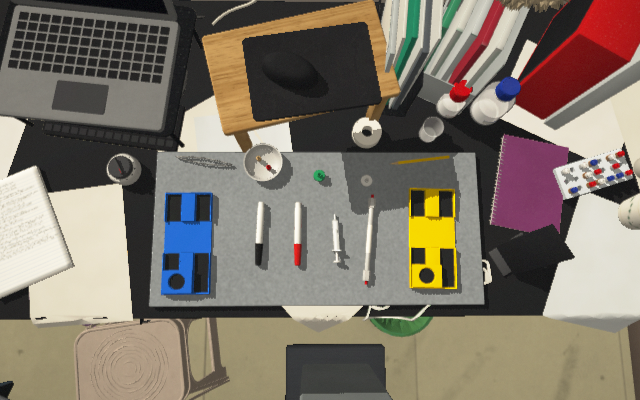

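The top view shows the board with the blue tray at (188,243), black marker (260,233), red marker (297,233), syringe (337,240), column (370,240), yellow tray (433,240), green filter (320,176) and white filter (366,181). The bowl is at (263,162). I'll zoom in on both views.

```bash
python3 - <<'E'
import cv2
a=cv2.imread("pics/top0.png")[150:310,150:480]; cv2.imwrite("pics/topc.png",cv2.resize(a,(792,384),interpolation=cv2.INTER_CUBIC))
a=cv2.imread("pics/scene0.png")[150:310,190:480]; cv2.imwrite("pics/scenec.png",cv2.resize(a,(797,440),interpolation=cv2.INTER_CUBIC))
E
```

```text
(no output)
```

View pics/topc.png

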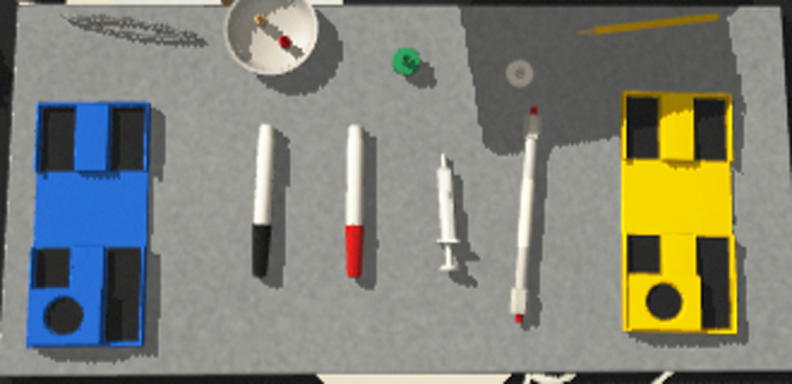

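View pics/scenec.png

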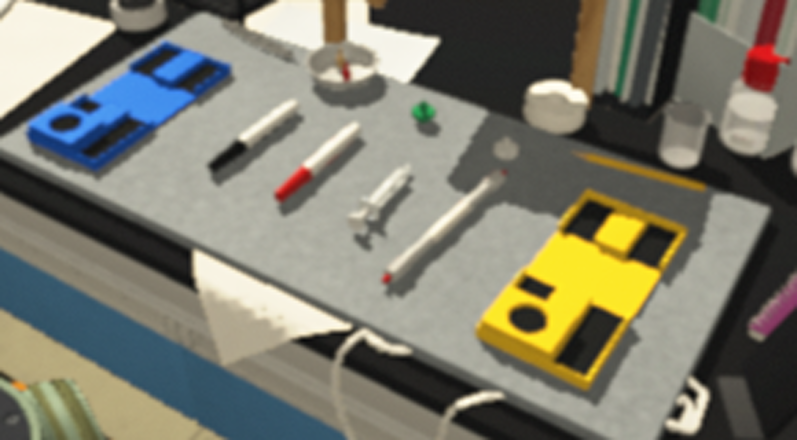

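Top crop (scale 2.4, offset 150,150): the trays have their pockets at (63,316) for blue and (664,301) for yellow. The markers are at x≈262 and 354, the syringe at 447, the column at 526, the green filter at (407,61) and the white filter at (519,73). The scene crop (scale 2.75, offset 190,150) shows the same objects: pockets at (66,122) and (528,318), and the column from (386,278) to (503,174). Next I'll measure by masks, rays and triangulation.

```bash
cat > h.py <<'E'
import numpy as np, cv2
from workcell import env
M={n:env.camera_model(n) for n in("top","scene")}
def ray(n,uv):
    m=M[n];T=m["camera_from_world"];d=np.array([(uv[0]-m["cx"])/m["fx"],-(uv[1]-m["cy"])/m["fy"],-1.])
    return -T[:3,:3].T@T[:3,3], T[:3,:3].T@d
def plane(n,uv,z):
    o,d=ray(n,uv); return o+d*(z-o[2])/d[2]
def tri(a,b):
    o1,d1=ray("top",a);o2,d2=ray("scene",b)
    s=np.linalg.lstsq(np.c_[d1,-d2],o2-o1,rcond=None)[0];p,q=o1+s[0]*d1,o2+s[1]*d2
    return (p+q)/2,np.linalg.norm(p-q)
def masks(im):
    h=cv2.cvtColor(im,cv2.COLOR_BGR2HSV).astype(int);H,S,V=h[...,0],h[...,1],h[...,2]
    return dict(white=(V>185)&(S<70),red=((H<8)|(H>172))&(S>130)&(V>80),black=V<60,green=(H>60)&(H<90)&(S>120)&(V>60),
      blue=(H>100)&(H<125)&(S>150)&(V>60),yellow=(H>20)&(H<35)&(S>150)&(V>60))
def big(m,roi,k=0):
    x0,y0,x1,y1=roi;z=np.zeros(m.shape,np.uint8);z[y0:y1,x0:x1]=m[y0:y1,x0:x1]
    n,l,s,c=cv2.connectedComponentsWithStats(z); i=1+np.argmax(s[1:,4]); return l==i,c[i],s[i]
def ends(m):
    ys,xs=np.nonzero(m);p=np.c_[xs,ys].astype(np.float32)
    vx,vy,x,y=cv2.fitLine(p,cv2.DIST_L2,0,.01,.01).ravel(); 
    if vy<0:vx,vy=-vx,-vy
    t=(p-[x,y])@[vx,vy]; return [np.array([x,y])+np.array([vx,vy])*(q+e) for q,e in((t.min(),-.4),(t.max(),.4))]
E
python3 - <<'E'
from h import *
np.set_printoptions(precision=1,suppress=True)
I={n:cv2.imread(f"pics/{n}0.png") for n in M};K={n:masks(I[n]) for n in M}
tr=lambda r:[int(150+r[0]/2.4),int(150+r[1]/2.4),int(150+r[2]/2.4),int(150+r[3]/2.4)]
sr=lambda r:[int(190+r[0]/2.75),int(150+r[1]/2.75),int(190+r[2]/2.75),int(150+r[3]/2.75)]
R={"black":([235,110,290,290],[200,90,307,185],['white','black'],22),"red":([335,110,375,290],[268,115,368,206],['white','red'],22),
"syr":([425,140,468,280],[340,155,420,238],['white'],22),"col":([503,95,548,330],[375,165,515,290],['white','red'],21)}
for k,(a,b,cs,z) in R.items():
    mt=sum(K["top"][c] for c in cs)>0;ms=sum(K["scene"][c] for c in cs)>0
    m,_,st=big(mt,tr(a));m2,_,s2=big(ms,sr(b)); et,es=ends(m),ends(m2)
    P=[plane("top",e,z) for e in et]; print(k,st,s2,"ends",P[0][:2],P[1][:2],"len",np.linalg.norm(P[0]-P[1]),"mid",((P[0]+P[1])/2)[:2],"yaw",np.degrees(np.arctan2(*(P[0]-P[1])[[1,0]])))
    for i in(0,1): print("   tri",*tri(et[i],es[i]))
    print("   tri mid",*tri((et[0]+et[1])/2,(es[0]+es[1])/2))
g=[big(K[n]["green"],r)[1] for n,r in(("top",tr([380,40,430,85])),("scene",sr([400,90,445,140])))]
print("green",g,*tri(*g),plane("top",g[0],24+3))
for c,a,b,rt in(("blue",[40,290,85,340],[48,105,84,140],[20,95,160,355]),("yellow",[642,278,688,325],[500,300,552,335],[610,85,745,340])):
    p=[big(K[n]["black"],r)[1] for n,r in(("top",tr(a)),("scene",sr(b)))]
    print(c,"pocket",p,*tri(*p),plane("top",p[0],34))
    m,_,st=big(K["top"][c],tr(rt)); cn=max(cv2.findContours(m.astype(np.uint8),0,2)[0],key=cv2.contourArea)
    w=np.array([plane("top",q,26)[:2] for q in cn[:,0].astype(float)],np.float32)
    print("  rect z26",cv2.minAreaRect(w),cv2.boxPoints(cv2.minAreaRect(w)))
    # edges of walls, upper part rows: left/right edges by row
    ys=range(st[1]+2,st[1]+st[3]-2,6); print("  L/R",[(y,np.nonzero(m[y])[0][[0,-1]].tolist()) for y in ys],"rows",st)
E
```

```text
black [256 201   7  42 215] [277 185  22  16 102] ends [577.2 200.7] [486.9 204.5] len 90.37415297593175 mid [532.1 202.6] yaw -2.440483051297985
   tri [577.6 197.9  29.3] 5.13011847866671
   tri [486.8 203.3  28.8] 1.2892179032407416
   tri mid [531.8 200.9  28.5] 2.5340698838568154
red [294 202   8  64 380] [290 194  31  29 187] ends [575.2 122.1] [438.3 120.5] len 136.8994031990249 mid [506.7 121.3] yaw 0.6457011021538507
   tri [575.1 119.6  32.1] 5.458575915169474
   tri [438.7 120.1  21.5] 1.2762430129344644
   tri mid [506.2 120.5  24.9] 1.7373145372865753
syr [332 214   9  37 186] [321 209  19  16 101] ends [548.8  41.4] [469.2  37.3] len 79.79882262754583 mid [509.   39.3] yaw 2.9998437264097526
   tri [550.2  39.5  22.6] 4.829206750617963
   tri [469.   37.3  28. ] 0.6861306491714156
   tri mid [509.1  38.6  24.8] 2.2372154068914436
col [363 206  11  79 314] [331 216  37  33 163] ends [566.9 -38.6] [398.  -22.5] len 169.60353223712352 mid [482.4 -30.6] yaw -5.450201834422192
   tri [567.1 -39.2  23.7] 2.4079783899398066
   tri [400.9 -24.8  33. ] 9.242742045805452
   tri m
[... 775 characters left out ...]
ws [ 161  193   52  102 3205]
yellow pocket [array([426. , 275.1]), array([381.6, 265.5])] [ 417.3 -152.    31. ] 2.414075284877146 [ 416.7 -150.1   34. ]
  rect z26 ((496.7366943359375, -169.34324645996094), (100.77980041503906, 215.78445434570312), 87.93252563476562) [[ 387.1 -215.8]
 [ 602.7 -223.6]
 [ 606.4 -122.9]
 [ 390.7 -115.1]]
  L/R [(190, [409, 454]), (196, [409, 454]), (202, [409, 454]), (208, [409, 454]), (214, [409, 455]), (220, [409, 453]), (226, [409, 454]), (232, [409, 454]), (238, [409, 454]), (244, [409, 454]), (250, [409, 455]), (256, [409, 456]), (262, [409, 456]), (268, [409, 456]), (274, [409, 456]), (280, [409, 456]), (286, [409, 456])] rows [ 409  188   48  101 3235]
```

```bash
python3 - <<'E'
from h import *
np.set_printoptions(precision=1,suppress=True)
I={n:cv2.imread(f"pics/{n}0.png") for n in M}
tr=lambda r:[int(150+r[0]/2.4),int(150+r[1]/2.4),int(150+r[2]/2.4),int(150+r[3]/2.4)]
sr=lambda r:[int(190+r[0]/2.75),int(150+r[1]/2.75),int(190+r[2]/2.75),int(150+r[3]/2.75)]
R={"black":([235,110,275,290],[200,90,307,185],22),"red":([335,110,366,290],[268,115,368,206],22),
"syr":([425,140,464,275],[340,155,420,238],22),"col":([503,95,548,330],[375,165,515,290],21)}
def mk(n,k,roi):
    h=cv2.cvtColor(I[n],cv2.COLOR_BGR2HSV).astype(int);H,S,V=h[...,0],h[...,1],h[...,2]
    m=((V>175)&(S<70))|(((H<10)|(H>170))&(S>70)&(V>60))
    if k=="black": m=m|(V<62)
    if k=="col": m=m|((V>115)&(np.indices(V.shape)[0]<(213)))&(n=="top")
    m=cv2.morphologyEx(m.astype(np.uint8),cv2.MORPH_CLOSE,np.ones((5,5)))>0
    return big(m,roi)
for k,(a,b,z) in R.items():
    m,_,st=mk("top",k,tr(a));m2,_,s2=mk("scene",k,sr(b)); et,es=ends(m),ends(m2)
    P=[plane("top",e,z) for e in et]; print(k,st,s2,"ends",P[0][:2],P[1][:2],"len",np.linalg.norm(P[0]-P[1]),"mid",((P[0]+P[1])/2)[:2],"yaw",np.degrees(np.arctan2(*(P[0]-P[1])[[1,0]])))
    print("   tri mid",*tri((et[0]+et[1])/2,(es[0]+es[1])/2))
    print("   ",et)
for c,rt,yo in(("blue",[20,95,160,355],245),("yellow",[610,85,745,340],240)):
    m,_,st=big(masks(I["top"])[c],tr(rt))
    e=[[],[]]
    for y in range(st[1]+2,st[1]+st[3]-2):
        l,r=np.nonzero(m[y])[0][[0,-1]]
        if y<yo:e[0].append(plane("top",(l-.5,y),26)[:2])
        if y<218 or y>252: e[1].append(plane("top",(r+.5,y),26)[:2])
    for s in e: 
        s=np.array(s);f=np.polyfit(s[:,0],s[:,1],1);print(c,"yaw",np.degrees(np.arctan(f[0])),"y at x=487/497",np.polyval(f,487),np.polyval(f,497))
    print("far edge x",plane("top",(st[0]+st[2]/2,st[1]-.5),26),"near",plane("top",(st[0]+.8*st[2],st[1]+st[3]-.5),26))
# neighbours: tall things
for n,p,z in(("bowl near rim",(264,182),40),("bowl R",(284,163),40),("bowl L",(243,163),40),("cup",(367,147),50),("white f",(150+519/2.4,150+73/2.4),32)): print(n,plane("top",p,z))
print("bowl tri",*tri((263,160),(190+344/2.75,150+62/2.75)),"white tri",*tri((150+519/2.4,150+73/2.4),(190+506/2.75,150+147/2.75)),"cup tri",*tri((367,131),(190+556/2.75,150+100/2.75)))
E
```

```text
black [255 201   8  65 371] [262 182  39  35 739] ends [577.4 202.1] [438.6 202.7] len 138.79233109908802 mid [508.  202.4] yaw -0.23968651024110937
   tri mid [501.8 204.5  40.8] 10.961256109072284
    [array([259.4, 200.6], dtype=float32), array([258.1, 265.4], dtype=float32)]
red [294 202   8  64 404] [287 191  35  33 573] ends [575.2 122.2] [438.2 120.2] len 136.93655365851126 mid [506.7 121.2] yaw 0.8489761525041036
   tri mid [502.2 124.2  33.2] 8.450865644198453
    [array([296.5, 201.6], dtype=float32), array([297.2, 265.4], dtype=float32)]
syr [332 214   9  49 242] [313 209  29  21 310] ends [548.9  40.8] [444.3  37.5] len 104.63056529221242 mid [496.6  39.1] yaw 1.8175428572940715
   tri mid [494.1  41.4  31.1] 4.288942048005618
    [array([334.2, 213.6], dtype=float32), array([336.2, 262.4], dtype=float32)]
col [362 194  13  91 408] [326 210  42  45 530] ends [593.2 -41.8] [398.1 -21.9] len 196.13214279988273 mid [495.6 -31.9] yaw -5.844859731158116
   tri mid [485.2 -19.8  29.8] 26.544302311693603
    [array([371.8, 193.5], dtype=float32), array([364.5, 284.4], dtype=float32)]
blue yaw 2.6763120451686566 y at x=487/497 400.1975959305626 400.6650405172873
blue yaw 0.4118166940948783 y at x=487/497 302.58577765743365 302.6576544674464
far edge x [594.4 357.1  26. ] near [379.1 315.9  26. ]
yellow yaw -2.0572471107010513 y at x=487/497 -117.49444798009694 -117.85365971732836
yellow yaw -1.5116809400919853 y at x=487/497 -219.24052052238204 -219.50441985558436
far edge x [ 605.6 -175.5   26. ] near [ 388.7 -196.4   26. ]
bowl near rim [614.6 191.1  40. ]
bowl R [656.4 148.8  40. ]
bowl L [656.2 236.7  40. ]
cup [689.5 -29.7  50. ]
white f [620.  -28.9  32. ]
bowl tri [666.8 194.6  27.5] 1.8106756385095377 white tri [622.2 -31.1  26.1] 3.352455393005692 cup tri [736.2 -35.7  19.7] 2.6176918605148836
```

```bash
cat > go.py <<'E'
# how far to target x y z yaw: units in tool axes (as it stands), and after the spin
import sys,numpy as np
from workcell import env
x,y,z,w=map(float,sys.argv[1:5]);s=env.state();p=s["ee_pos"];yaw=s["ee_rot"][2]
d=np.array([x,y,z])-p;f=lambda a:[round(v/30,2) for v in(d[0]*np.cos(a)+d[1]*np.sin(a),d[0]*np.sin(a)-d[1]*np.cos(a),-d[2])]
dw=(w-yaw+180)%360-180
print("now",p.round(1),round(yaw,1),"t",round(s["time_s"],1),"as stands",f(np.radians(yaw)),"spin",round(-dw/8,2),"after spin",f(np.radians(w)))
E
python3 -m jog '{"jaw":[40,40,40,40,40,40,40,40,40,40],"slide":[[-1,-0.64,0],[-1,-0.64,0],[-1,-0.64,0],[-1,-0.64,0],[-1,-0.64,0],[-1,-0.64,0],[-1,-0.64,0],[-1,-0.64,0],[-1,-0.64,0],[-1,-0.64,0]],"spin":[0,0,0,0,0,0,0,0,0,0]}' 25; python3 go.py 506.7 121.2 60 180
```

```text
time_s: 1.1
ee_pos: [423.0, 239.7, 213.7]
ee_rot: [-180.0, -0.0, 157.8]
force: [0.3, 0.7, 0.6]
gripper_width: 40.0
gripper_force: 0.0
now [423.  239.7 213.7] 157.8 t 1.1 as stands [np.float64(-4.08), np.float64(-2.6), np.float64(5.12)] spin -2.78 after spin [np.float64(-2.79), np.float64(-3.95), np.float64(5.12)]
```

```bash
python3 -m jog '{"jaw":[40,40,40,40,40,40,40,40,40,40],"slide":[[0,0,0],[0,0,0],[0,0,0],[-0.45,-0.65,0.85],[-0.45,-0.65,0.85],[-0.45,-0.65,0.85],[-0.45,-0.65,0.85],[-0.45,-0.65,0.85],[-0.54,-0.7,0.87],[0,0,0]],"spin":[-0.93,-0.93,-0.92,0,0,0,0,0,0,0]}'; python3 go.py 506.7 121.2 17 180
python3 - <<'E'
from h import *
ims=[env.grab_frame(n)[:,:,::-1] for n in("top","scene")]
cv2.imwrite("pics/a1.png",np.hstack([cv2.resize(ims[0][150:310,200:400],(400,320)),cv2.resize(ims[1][130:290,220:420],(400,320))]))
E
```

```text
time_s: 2.1
ee_pos: [505.3, 120.3, 57.0]
ee_rot: [-179.9, -0.4, 179.9]
force: [-1.5, -0.4, 0.0]
gripper_width: 40.2
gripper_force: 0.0
now [505.3 120.3  57. ] 179.9 t 2.1 as stands [np.float64(-0.05), np.float64(0.03), np.float64(1.33)] spin -0.02 after spin [np.float64(-0.05), np.float64(0.03), np.float64(1.33)]
```

View pics/a1.png

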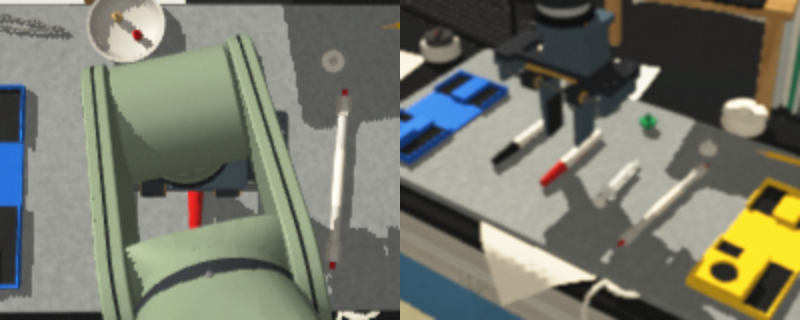

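The fingers straddle the red marker, with the cap visible between them at (195,205) in the left half. Descend and grip.

```bash
python3 -m jog '{"jaw":[40,40,40,40,10,10,10,10,10,10],"slide":[[0,0.03,0.5],[0,0,0.5],[0,0,0.35],[0,0,0.06],[0,0,0],[0,0,0],[0,0,0],[0,0,0],[0,0,-0.5],[0,0,-1]],"spin":[0,0,0,0,0,0,0,0,0,0]}' 25; python3 go.py 510.7 385.1 60 181.5
```

```text
time_s: 3.2
ee_pos: [504.6, 123.1, 61.9]
ee_rot: [-179.9, -0.3, -180.0]
force: [0.8, 0.4, -0.2]
gripper_width: 15.3
gripper_force: 24.9
now [504.6 123.1  61.9] -180.0 t 3.2 as stands [np.float64(-0.21), np.float64(8.73), np.float64(0.06)] spin -0.19 after spin [np.float64(-0.43), np.float64(8.72), np.float64(0.06)]
```

```bash
python3 -m jog '{"jaw":[10,10,10,10,10,10,10,10,10,10],"slide":[[-0.02,0.95,0],[-0.02,0.95,0],[-0.02,0.95,0],[-0.02,0.95,0],[-0.02,0.95,0],[-0.02,0.95,0],[-0.02,0.95,0],[-0.02,0.95,0],[-0.02,0.95,0],[0,0.17,0]],"spin":[-0.19,0,0,0,0,0,0,0,0,0]}'; python3 -m jog '{"jaw":[10],"slide":[[0,0,0]],"spin":[0]}'; python3 go.py 510.7 385.1 22 181.5
```

```text
time_s: 4.2
ee_pos: [505.5, 388.1, 63.1]
ee_rot: [179.9, 0.1, -178.3]
force: [-0.9, -0.2, 0.0]
gripper_width: 14.6
gripper_force: 24.9
time_s: 4.3
ee_pos: [505.1, 385.6, 62.9]
ee_rot: [-180.0, -0.0, -178.4]
force: [0.2, -0.2, 1.2]
gripper_width: 15.2
gripper_force: 24.9
now [505.1 385.6  62.9] -178.4 t 4.3 as stands [np.float64(-0.18), np.float64(-0.02), np.float64(1.36)] spin 0.02 after spin [np.float64(-0.18), np.float64(-0.02), np.float64(1.36)]
```

```bash
python3 -m jog '{"jaw":[10,10,10,10,10,10],"slide":[[-0.17,0,0.4],[0,0,0.4],[0,0,0.3],[0,0,0.2],[0,0,0],[0,0,0]],"spin":[0,0,0,0,0,0]}'; python3 go.py 510.7 385.1 22 181.5; python3 - <<'E'
from h import *
ims=[env.grab_frame(n)[:,:,::-1] for n in("top","scene")]
cv2.imwrite("pics/a2.png",np.hstack([cv2.resize(ims[0][180:310,140:270],(400,400)),cv2.resize(ims[1][130:230,190:290],(400,400))]))
E
```

```text
time_s: 4.9
ee_pos: [510.5, 385.1, 23.8]
ee_rot: [-180.0, -0.0, -178.5]
force: [0.2, -0.4, -0.6]
gripper_width: 14.9
gripper_force: 25.0
now [510.5 385.1  23.8] -178.5 t 4.9 as stands [np.float64(-0.01), np.float64(-0.0), np.float64(0.06)] spin 0.0 after spin [np.float64(-0.01), np.float64(-0.0), np.float64(0.06)]
```

View pics/a2.png

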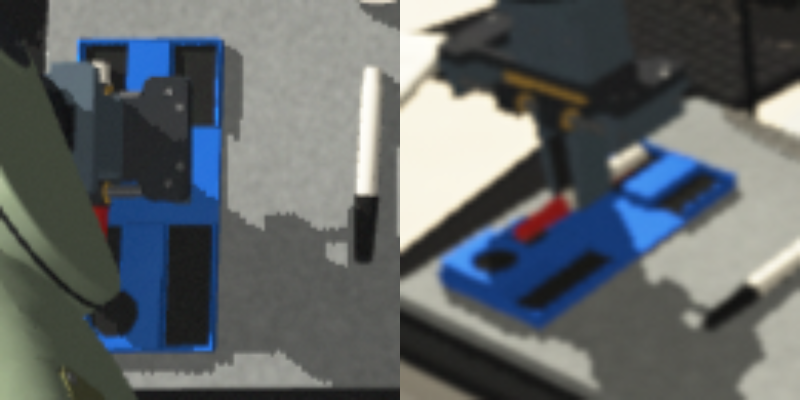

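The marker lies along the short groove: red cap at (540,220) right of the pocket, white end at (630,155). Release and go to the black marker.

```bash
python3 -m jog '{"jaw":[10,40,40,40,40,40,40,40,40,40],"slide":[[0,0,0.06],[0,0,0],[0,0,0],[0,0,0],[0,0,-0.4],[0,0,-0.8],[0,-1,0],[0,-1,0],[0,-1,0],[0,-1,0]],"spin":[0,0,0,0,0,0,0,0,0,0]}'; python3 go.py 507.5 202.4 17 178.5
python3 - <<'E'
from h import *
cv2.imwrite("pics/a3.png",cv2.resize(env.grab_frame("top")[180:310,140:270,::-1],(520,520)))
E
```

```text
time_s: 6.0
ee_pos: [514.0, 264.5, 59.4]
ee_rot: [180.0, 0.1, -178.4]
force: [0.8, 0.2, -0.7]
gripper_width: 40.2
gripper_force: 0.0
now [514.  264.5  59.4] -178.4 t 6.0 as stands [np.float64(0.27), np.float64(-2.06), np.float64(1.41)] spin 0.38 after spin [np.float64(0.16), np.float64(-2.08), np.float64(1.41)]
```

View pics/a3.png

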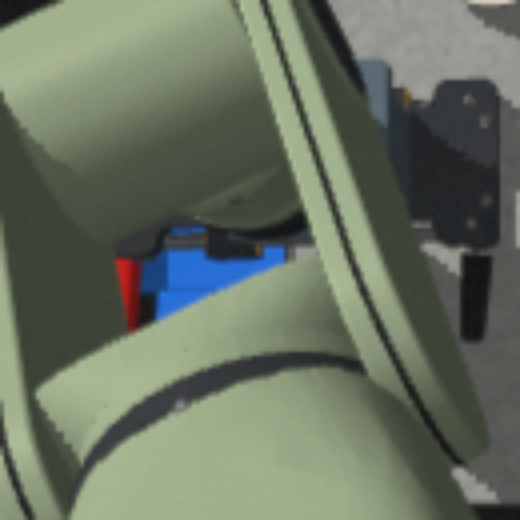

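The arm mostly hides the tray; the red cap is visible at (128,290) in its groove. Next, over the black marker.

```bash
python3 -m jog '{"jaw":[40,40,40,40,40,40],"slide":[[0,0,0],[0.08,-0.7,0],[0.08,-0.7,0],[0,-0.68,0],[0,0,0],[0,0,0]],"spin":[0.38,0,0,0,0,0]}'; python3 go.py 507.5 202.4 17 178.5
python3 - <<'E'
from h import *
ims=[env.grab_frame(n)[:,:,::-1] for n in("top","scene")]
cv2.imwrite("pics/a4.png",np.hstack([cv2.resize(ims[0][180:310,140:300],(400,325)),cv2.resize(ims[1][140:270,190:350],(400,325))]))
E
```

```text
time_s: 6.65
ee_pos: [507.9, 203.5, 59.1]
ee_rot: [179.9, 0.1, 178.4]
force: [-0.5, -0.1, -0.7]
gripper_width: 39.6
gripper_force: 0.0
now [507.9 203.5  59.1] 178.4 t 6.7 as stands [np.float64(0.01), np.float64(-0.04), np.float64(1.4)] spin -0.01 after spin [np.float64(0.01), np.float64(-0.04), np.float64(1.4)]
```

View pics/a4.png

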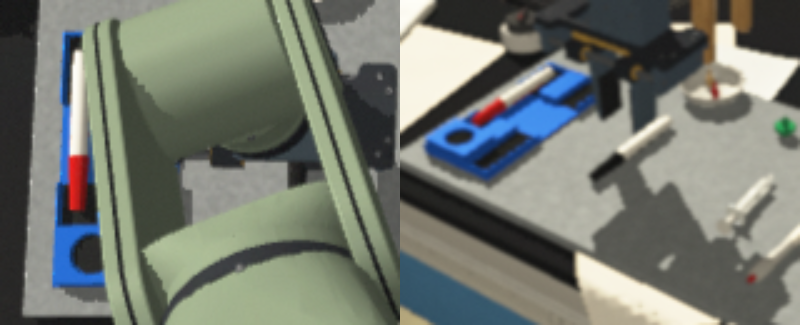

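The red marker lies in the short groove, from (78,50) to (77,210) in the left half. The black marker is below and between the fingers. Descend, grip and lift.

```bash
python3 -m jog '{"jaw":[40,40,40,40,10,10,10,10,10,10],"slide":[[0,0,0.5],[0,0,0.5],[0,0,0.35],[0,0,0.05],[0,0,0],[0,0,0],[0,0,0],[0,0,0],[0,0,-0.6],[0,0,-1]],"spin":[0,0,0,0,0,0,0,0,0,0]}' 25; python3 go.py 521.9 -138.9 65 178.3
```

```text
time_s: 7.75
ee_pos: [505.9, 202.5, 63.3]
ee_rot: [-179.9, -0.2, 178.5]
force: [0.0, 0.2, -1.0]
gripper_width: 14.9
gripper_force: 24.9
now [505.9 202.5  63.3] 178.5 t 7.8 as stands [np.float64(-0.83), np.float64(-11.36), np.float64(-0.06)] spin 0.02 after spin [np.float64(-0.87), np.float64(-11.36), np.float64(-0.06)]
```

```bash
python3 -m jog '{"jaw":[10,10,10,10,10,10,10,10,10,10],"slide":[[0,-1,0],[0,-1,0],[0,-1,0],[0,-1,0],[0,-1,0],[0,-1,0],[0,-1,0],[0,-1,0],[0,-1,0],[0,-1,0]],"spin":[0,0,0,0,0,0,0,0,0,0]}'; python3 go.py 521.9 -138.9 65 178.3
```

```text
time_s: 8.75
ee_pos: [499.4, -98.1, 64.6]
ee_rot: [-180.0, 0.0, 178.5]
force: [0.3, -0.1, 0.3]
gripper_width: 15.2
gripper_force: 24.9
now [499.4 -98.1  64.6] 178.5 t 8.8 as stands [np.float64(-0.78), np.float64(-1.34), np.float64(-0.01)] spin 0.02 after spin [np.float64(-0.79), np.float64(-1.34), np.float64(-0.01)]
```

```bash
python3 -m jog '{"jaw":[10,10,10,10,10,10,10,10],"slide":[[-0.39,-0.67,0],[-0.39,-0.67,0],[0,0,0],[0,0,0.4],[0,0,0.4],[0,0,0.4],[0,0,0.16],[0,0,0]],"spin":[0,0,0,0,0,0,0,0]}'; python3 go.py 521.9 -138.9 22 178.3
python3 - <<'E'
from h import *
ims=[env.grab_frame(n)[:,:,::-1] for n in("top","scene")]
cv2.imwrite("pics/a5.png",np.hstack([cv2.resize(ims[0][170:310,330:490],(400,350)),cv2.resize(ims[1][180:320,310:470],(400,350))]))
E
```

```text
time_s: 9.55
ee_pos: [520.9, -136.8, 22.2]
ee_rot: [180.0, -0.2, 178.5]
force: [-0.8, 0.0, -0.1]
gripper_width: 14.9
gripper_force: 24.9
now [ 520.9 -136.8   22.2] 178.5 t 9.6 as stands [np.float64(-0.04), np.float64(-0.07), np.float64(0.01)] spin 0.03 after spin [np.float64(-0.04), np.float64(-0.07), np.float64(0.01)]
```

View pics/a5.png

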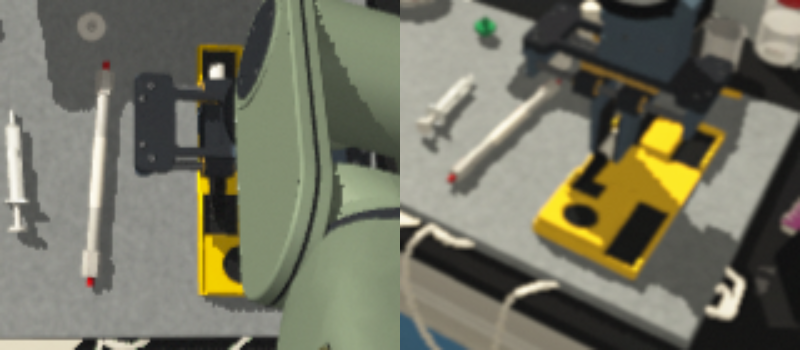

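The black marker lies in the yellow short groove: white end at (217,70), black cap at (595,165) toward the pocket. Release and go to the syringe.

```bash
python3 -m jog '{"jaw":[40,40,40,40,40,40,40,40,40,40],"slide":[[0,0,0],[0,0,0],[0,0,0],[0,0,-0.5],[0,0,-0.8],[0,1,0],[0,1,0],[0,1,0],[0,1,0],[0,1,0]],"spin":[0,0,0,0,0,0,0,0,0,0]}'; python3 go.py 501.6 39.3 17 182.5
```

```text
time_s: 10.65
ee_pos: [525.8, 13.5, 62.8]
ee_rot: [180.0, 0.0, 178.5]
force: [0.4, -0.2, -0.7]
gripper_width: 40.3
gripper_force: 0.0
now [525.8  13.5  62.8] 178.5 t 10.7 as stands [np.float64(0.83), np.float64(0.84), np.float64(1.53)] spin -0.5 after spin [np.float64(0.77), np.float64(0.89), np.float64(1.53)]
```

```bash
python3 -m jog '{"jaw":[40,40,40,40,40,40],"slide":[[0,0,0],[0.39,0.45,0],[0.38,0.44,0],[0,0,0.5],[0,0,0.2],[0,0,0]],"spin":[-0.5,0,0,0,0,0]}'; python3 go.py 501.6 39.3 17 182.5
python3 - <<'E'
from h import *
ims=[env.grab_frame(n)[:,:,::-1] for n in("top","scene")]
cv2.imwrite("pics/a6.png",np.hstack([cv2.resize(ims[0][170:310,280:440],(400,350)),cv2.resize(ims[1][170:310,270:430],(400,350))]))
E
```

```text
time_s: 11.25
ee_pos: [500.1, 38.2, 40.8]
ee_rot: [180.0, -0.1, -177.5]
force: [-0.4, 0.1, -0.6]
gripper_width: 40.0
gripper_force: 0.0
now [500.1  38.2  40.8] -177.5 t 11.2 as stands [np.float64(-0.05), np.float64(0.04), np.float64(0.79)] spin -0.01 after spin [np.float64(-0.05), np.float64(0.03), np.float64(0.79)]
```

View pics/a6.png

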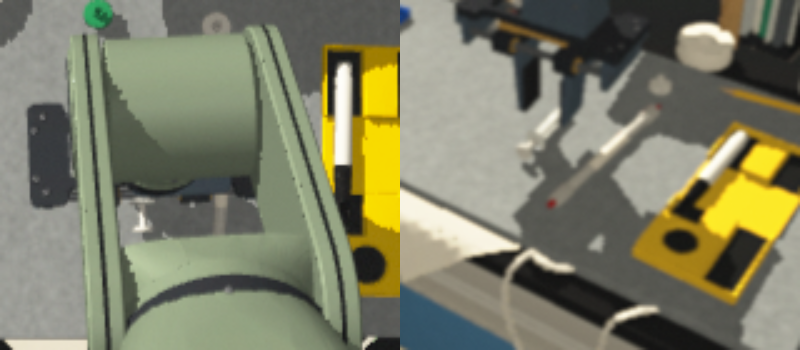

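The black marker is seated in its groove ((343,65) to (345,225)), and the fingers straddle the syringe with its plunger at (143,215). Descend and grip.

```bash
python3 -m jog '{"jaw":[40,40,40,8,8,8,8,8,8,8],"slide":[[-0.04,0.03,0.4],[0,0,0.37],[0,0,0],[0,0,0],[0,0,0],[0,0,0],[0,0,0],[0,0,-0.6],[0,0,-1],[0,0,-0.3]],"spin":[0,0,0,0,0,0,0,0,0,0]}' 20; python3 go.py 508.6 -200.5 70 178.3
```

```text
time_s: 12.35
ee_pos: [504.4, 39.1, 77.8]
ee_rot: [180.0, 0.3, -177.5]
force: [0.0, 0.3, 0.3]
gripper_width: 12.5
gripper_force: 20.0
now [504.4  39.1  77.8] -177.5 t 12.3 as stands [np.float64(0.21), np.float64(-7.99), np.float64(0.26)] spin 0.53 after spin [np.float64(-0.38), np.float64(-7.98), np.float64(0.26)]
```

```bash
python3 -m jog '{"jaw":[8,8,8,8,8,8,8,8,8,8],"slide":[[0,0,0],[-0.04,-1,0],[-0.04,-1,0],[-0.04,-1,0],[-0.04,-1,0],[-0.04,-1,0],[-0.04,-1,0],[-0.04,-1,0],[-0.04,-0.98,0],[0,0,0]],"spin":[0.53,0,0,0,0,0,0,0,0,0]}'; python3 go.py 508.6 -200.5 22 178.3
python3 - <<'E'
from h import *
ims=[env.grab_frame(n)[:,:,::-1] for n in("top","scene")]
cv2.imwrite("pics/a7.png",np.hstack([cv2.resize(ims[0][170:310,350:510],(400,350)),cv2.resize(ims[1][180:320,330:490],(400,350))]))
E
```

```text
time_s: 13.35
ee_pos: [505.2, -203.6, 74.9]
ee_rot: [-179.9, 0.0, 178.1]
force: [0.2, -0.1, -0.2]
gripper_width: 12.2
gripper_force: 20.0
now [ 505.2 -203.6   74.9] 178.1 t 13.3 as stands [np.float64(-0.11), np.float64(0.11), np.float64(1.76)] spin -0.03 after spin [np.float64(-0.11), np.float64(0.11), np.float64(1.76)]
```

View pics/a7.png

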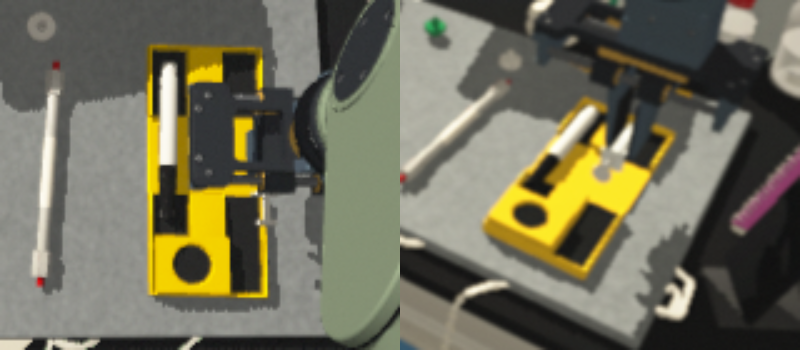

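```bash
python3 -m jog '{"jaw":[8,8,8,8],"slide":[[0,0,0.5],[0,0,0.4],[0,0,0],[0,0,0]],"spin":[0,0,0,0]}'; python3 go.py 508.6 -200.5 22 178.3
```

```text
time_s: 13.85
ee_pos: [504.8, -199.8, 48.0]
ee_rot: [180.0, -0.1, 178.3]
force: [-0.3, 0.8, 0.3]
gripper_width: 12.5
gripper_force: 20.0
now [ 504.8 -199.8   48. ] 178.3 t 13.8 as stands [np.float64(-0.13), np.float64(-0.02), np.float64(0.87)] spin 0.0 after spin [np.float64(-0.13), np.float64(-0.02), np.float64(0.87)]
```

```bash
python3 -m jog '{"jaw":[8,8,8,8,8],"slide":[[-0.13,-0.02,0.4],[0,0,0.3],[0,0,0.17],[0,0,0],[0,0,0]],"spin":[0,0,0,0,0]}'; python3 go.py 508.6 -200.5 22 178.3
python3 - <<'E'
from h import *
ims=[env.grab_frame(n)[:,:,::-1] for n in("top","scene")]
cv2.imwrite("pics/a8.png",np.hstack([cv2.resize(ims[0][170:310,350:510],(400,350)),cv2.resize(ims[1][180:320,330:490],(400,350))]))
E
```

```text
time_s: 14.35
ee_pos: [508.7, -201.1, 22.1]
ee_rot: [180.0, -0.0, 178.3]
force: [-1.1, 0.0, 2.4]
gripper_width: 12.5
gripper_force: 20.0
now [ 508.7 -201.1   22.1] 178.3 t 14.3 as stands [np.float64(0.0), np.float64(0.02), np.float64(0.0)] spin -0.01 after spin [np.float64(0.0), np.float64(0.02), np.float64(0.0)]
```

View pics/a8.png

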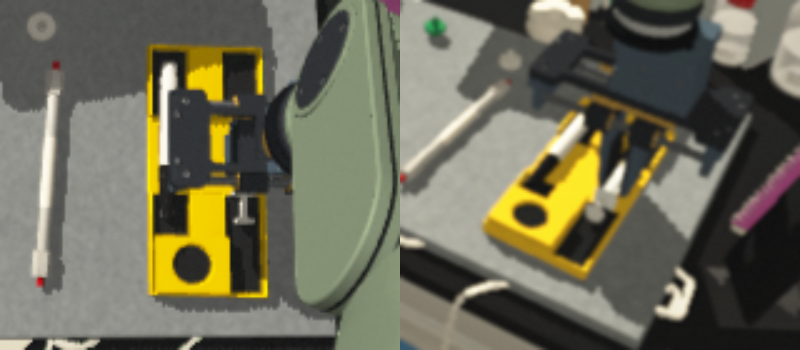

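The syringe lies in the yellow long groove (plunger at (243,210)) and touches the floor. Release and go to the column.

```bash
python3 -m jog '{"jaw":[36,36,36,40,40,40,40,40,40,40],"slide":[[0,0,0],[0,0,0],[0,0,0],[0,0,-0.5],[0,0,-1],[0,1,0],[0,1,0],[0,1,0],[0,1,0],[0,1,0]],"spin":[0,0,0,0,0,0,0,0,0,0.51]}'; python3 go.py 495.6 -31.9 17 174.2
```

```text
time_s: 15.45
ee_pos: [513.4, -50.3, 67.3]
ee_rot: [-180.0, 0.0, 174.1]
force: [0.8, 0.5, 0.3]
gripper_width: 39.8
gripper_force: 0.0
now [513.4 -50.3  67.3] 174.1 t 15.4 as stands [np.float64(0.65), np.float64(0.55), np.float64(1.68)] spin -0.02 after spin [np.float64(0.65), np.float64(0.55), np.float64(1.68)]
```

```bash
python3 -m jog '{"jaw":[40,40,40,40,40],"slide":[[0.33,0.3,0],[0.32,0.25,0.4],[0,0,0.4],[0,0,0],[0,0,0]],"spin":[0,0,0,0,0]}'; python3 go.py 495.6 -31.9 17 174.2
```

```text
time_s: 15.95
ee_pos: [495.9, -33.8, 43.0]
ee_rot: [-180.0, -0.0, 174.2]
force: [0.8, -0.5, 0.3]
gripper_width: 40.3
gripper_force: 0.0
now [495.9 -33.8  43. ] 174.2 t 15.9 as stands [np.float64(0.02), np.float64(0.06), np.float64(0.87)] spin -0.01 after spin [np.float64(0.02), np.float64(0.06), np.float64(0.87)]
```

```bash
python3 -m jog '{"jaw":[40,40,40,5,5,5,5,5,5,5],"slide":[[0,0.06,0.45],[0,0,0.4],[0,0,0],[0,0,0],[0,0,0],[0,0,0],[0,0,0],[0,0,-0.4],[0,0,-0.9],[0,0,-0.4]],"spin":[0,0,0,0,0,0,0,0,0,0]}' 45; python3 go.py 488.8 322.5 70 181.5
```

```text
time_s: 16.95
ee_pos: [497.0, -31.2, 71.0]
ee_rot: [180.0, 0.2, 174.2]
force: [0.8, -0.6, -1.2]
gripper_width: 9.8
gripper_force: 45.0
now [497.  -31.2  71. ] 174.2 t 16.9 as stands [np.float64(1.47), np.float64(11.7), np.float64(0.03)] spin -0.91 after spin [np.float64(-0.03), np.float64(11.79), np.float64(0.03)]
```

```bash
python3 -m jog '{"jaw":[5,5,5,5,5,5,5,5,5,5],"slide":[[0,0,0],[0,0,0],[0,0.7,0],[0,1,0],[0,1,0],[0,1,0],[0,1,0],[0,1,0],[0,1,0],[0,1,0]],"spin":[-0.46,-0.45,0,0,0,0,0,0,0,0]}'; python3 -m jog '{"jaw":[5,5,5,5,5,5,5],"slide":[[0,1,0],[0,1,0],[0,1,0],[0,0.7,0],[0,0.35,0],[0,0,0],[0,0,0]],"spin":[0,0,0,0,0,0,0]}'; python3 go.py 488.8 322.5 22 181.5
```

```text
time_s: 17.95
ee_pos: [489.7, 201.1, 69.1]
ee_rot: [180.0, 0.0, -178.5]
force: [0.4, -0.1, -1.5]
gripper_width: 10.4
gripper_force: 45.0
time_s: 18.65
ee_pos: [486.6, 320.4, 68.7]
ee_rot: [-180.0, -0.0, -178.5]
force: [0.5, 0.4, -1.9]
gripper_width: 9.9
gripper_force: 45.0
now [486.6 320.4  68.7] -178.5 t 18.6 as stands [np.float64(-0.08), np.float64(0.07), np.float64(1.56)] spin -0.0 after spin [np.float64(-0.08), np.float64(0.07), np.float64(1.56)]
```

```bash
python3 -m jog '{"jaw":[5,5,5,5,5,5],"slide":[[-0.07,0.05,0.4],[0,0,0.4],[0,0,0.2],[0,0,0],[0,0,0],[0,0,0]],"spin":[0,0,0,0,0,0]}'; python3 go.py 488.8 322.5 22 181.5
python3 - <<'E'
from h import *
ims=[env.grab_frame(n)[:,:,::-1] for n in("top","scene")]
cv2.imwrite("pics/a9.png",np.hstack([cv2.resize(ims[0][180:310,140:270],(400,400),interpolation=2),cv2.resize(ims[1][130:230,190:290],(400,400),interpolation=2)]))
E
```

```text
time_s: 19.25
ee_pos: [489.2, 322.9, 39.0]
ee_rot: [180.0, 0.0, -178.5]
force: [0.3, 0.4, -1.4]
gripper_width: 9.9
gripper_force: 45.0
now [489.2 322.9  39. ] -178.5 t 19.2 as stands [np.float64(0.01), np.float64(-0.01), np.float64(0.57)] spin -0.01 after spin [np.float64(0.01), np.float64(-0.01), np.float64(0.57)]
```

View pics/a9.png

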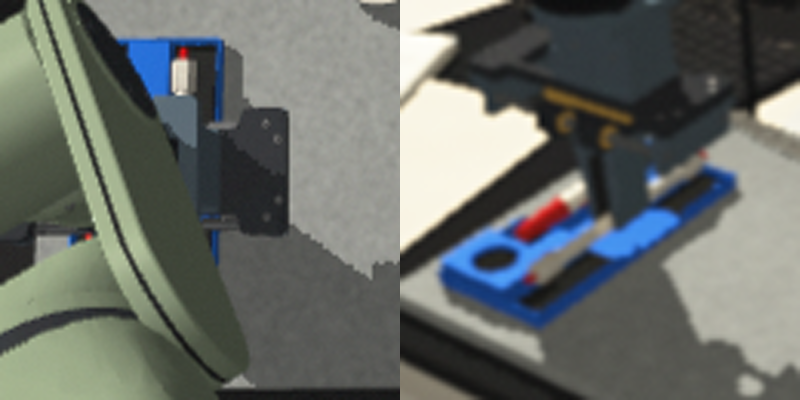

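```bash
python3 - <<'E'
from h import *
print(plane("top",(199.5,194.4),45), plane("top",(199.5,193),26))
E
python3 -m jog '{"jaw":[5,5,5,5,5],"slide":[[0,-0.05,0.25],[0,0,0.2],[0,0,0.1],[0,0,0],[0,0,0]],"spin":[0,0,0,0,0]}'; python3 go.py 488.8 321 22 181.5
```

```text
[586.75139293 325.64594156  45.        ] [593.31097646 330.41247285  26.        ]
time_s: 19.85
ee_pos: [488.6, 321.0, 22.2]
ee_rot: [-180.0, -0.0, -178.5]
force: [-1.8, -1.1, 1.3]
gripper_width: 9.6
gripper_force: 45.0
now [488.6 321.   22.2] -178.5 t 19.9 as stands [np.float64(-0.01), np.float64(-0.0), np.float64(0.01)] spin -0.0 after spin [np.float64(-0.01), np.float64(-0.0), np.float64(0.01)]
```

```bash
python3 -m jog '{"jaw":[36,36,36,40,40,40,40,40,40,40],"slide":[[0,0,0],[0,0,0],[0,0,0],[0,0,-0.6],[0,0,-1],[0,-1,0],[0,-1,0],[0,-1,0],[0,-1,0],[0,-1,0]],"spin":[0,0,0,0,0,0,0,0,0,0.19]}'; python3 go.py 633 73 65 180
```

```text
time_s: 20.85
ee_pos: [492.9, 170.3, 70.4]
ee_rot: [180.0, 0.0, 179.9]
force: [0.3, 0.4, -0.7]
gripper_width: 39.6
gripper_force: 0.0
now [492.9 170.3  70.4] 179.9 t 20.9 as stands [np.float64(-4.67), np.float64(-3.24), np.float64(0.18)] spin -0.01 after spin [np.float64(-4.67), np.float64(-3.24), np.float64(0.18)]
```

```bash
python3 -m jog '{"jaw":[40,40,40,40,40,40,40,40,40],"slide":[[-0.3,-0.6,0],[-0.6,-0.6,0],[-0.8,-0.6,0],[-0.8,-0.6,0],[-0.8,-0.6,0],[-0.8,-0.2,0.1],[-0.5,0,0],[0,0,0],[0,0,0]],"spin":[0,0,0,0,0,0,0,0,0]}'; python3 go.py 633 73 20 180
python3 - <<'E'
from h import *
np.set_printoptions(precision=1,suppress=True)
t=env.grab_frame("top")[:,:,::-1].copy();s=env.grab_frame("scene")[:,:,::-1].copy()
for n,im in(("top",t),("scene",s)):
    m=masks(im)["green"]; r=(300,160,345,195) if n=="top" else (325,175,370,210)
    try: print(n,big(m,r)[1:])
    except Exception as e: print(n,"hidden")
cv2.imwrite("pics/b_top.png",t);cv2.imwrite("pics/b_scene.png",s)
# blue tray check: column ends (red plugs) in top
k=masks(t)["red"]; n,l,st,c=cv2.connectedComponentsWithStats(k[180:310,150:220].astype(np.uint8))
for i in range(1,n): print(st[i],plane("top",c[i]+[150,180],26))
E
```

```text
time_s: 21.75
ee_pos: [630.0, 75.2, 66.9]
ee_rot: [180.0, -0.1, 179.9]
force: [-0.7, 0.9, 0.2]
gripper_width: 40.1
gripper_force: 0.0
now [630.   75.2  66.9] 179.9 t 21.8 as stands [np.float64(-0.1), np.float64(-0.07), np.float64(1.56)] spin -0.01 after spin [np.float64(-0.1), np.float64(-0.07), np.float64(1.56)]
top hidden
scene (array([343.6, 190.6]), array([340, 188,   8,   6,  34], dtype=int32))
[51 17  3  4  9] [581.7 325.1  26. ]
[ 17  62   8  22 153] [466.1 385.9  26. ]
[ 50 106   3   4  10] [394.  319.8  26. ]
```

```bash
python3 -m jog '{"jaw":[40,40,40,40,40,40,18,18,18,18],"slide":[[-0.1,-0.07,0],[0,0,0.5],[0,0,0.5],[0,0,0.4],[0,0,0.14],[0,0,0],[0,0,0],[0,0,0],[0,0,0],[0,0,0]],"spin":[0,0,0,0,0,0,0,0,0,0]}' 10; python3 go.py 633 73 20 180
```

```text
time_s: 22.85
ee_pos: [634.2, 73.2, 21.7]
ee_rot: [180.0, 0.1, 179.9]
force: [1.5, 0.4, 2.2]
gripper_width: 24.3
gripper_force: 10.0
now [634.2  73.2  21.7] 179.9 t 22.9 as stands [np.float64(0.04), np.float64(-0.01), np.float64(0.06)] spin -0.01 after spin [np.float64(0.04), np.float64(-0.01), np.float64(0.06)]
```

```bash
python3 -m jog '{"jaw":[18,18,18,18,18,18,18,18,18,18],"slide":[[0,0,-0.3],[0,0,-0.6],[0,0,-0.6],[0,0,-0.3],[0.5,0,0],[0.8,-0.3,0],[0.8,-0.7,0],[0.8,-0.8,0],[0.8,-0.8,0],[0.8,-0.8,0]],"spin":[0,0,0,0,0,0,0,0,0,0]}' 12; python3 go.py 416.6 -150.5 70 180
```

```text
time_s: 23.85
ee_pos: [497.4, -29.5, 75.2]
ee_rot: [-180.0, 0.0, 180.0]
force: [0.2, -1.1, 0.0]
gripper_width: 24.0
gripper_force: 12.0
now [497.4 -29.5  75.2] 180.0 t 23.9 as stands [np.float64(2.69), np.float64(-4.03), np.float64(0.17)] spin -0.0 after spin [np.float64(2.69), np.float64(-4.03), np.float64(0.17)]
```

```bash
python3 -m jog '{"jaw":[18,18,18,18,18,18,18,18],"slide":[[0.5,-0.8,0],[0.5,-0.8,0],[0.5,-0.8,0],[0.5,-0.8,0],[0.5,-0.63,0],[0.1,-0.1,0],[0,0,0.4],[0,0,0]],"spin":[0,0,0,0,0,0,0,0]}'; python3 -m jog '{"jaw":[18],"slide":[[0,0,0]],"spin":[0]}';python3 go.py 416.6 -150.5 37.7 180
python3 - <<'E'
from h import *
ims=[env.grab_frame(n)[:,:,::-1] for n in("top","scene")]
for n,im in zip(("top","scene"),ims):
    cv2.imwrite(f"pics/c_{n}.png",im); m=masks(im)["green"]; r=(395,240,460,310) if n=="top" else (350,220,420,290)
    try: print(n,*big(m,r)[1:])
    except Exception: print(n,"hidden")
E
```

```text
time_s: 24.65
ee_pos: [419.9, -146.1, 62.4]
ee_rot: [179.9, -0.1, 179.9]
force: [0.7, 1.1, -0.1]
gripper_width: 23.8
gripper_force: 12.0
time_s: 24.75
ee_pos: [420.7, -146.2, 63.1]
ee_rot: [180.0, -0.0, 180.0]
force: [0.7, 0.2, -0.3]
gripper_width: 23.8
gripper_force: 12.0
now [ 420.7 -146.2   63.1] 180.0 t 24.8 as stands [np.float64(0.14), np.float64(-0.14), np.float64(0.85)] spin -0.0 after spin [np.float64(0.14), np.float64(-0.14), np.float64(0.85)]
top hidden
scene [380.44230769 251.78846154] [376 249   9   7  52]
```

```bash
python3 - <<'E'
from h import *
print(plane("scene",(380.4,251.8),65))
E
python3 -m jog '{"jaw":[18,18,18,18,18,18,18],"slide":[[0.14,-0.14,0.2],[0,0,0.2],[0,0,0.2],[0,0,0.1],[0,0,0.1],[0,0,0],[0,0,0]],"spin":[0,0,0,0,0,0,0]}'; python3 go.py 416.6 -150.5 37.7 180
```

```text
[ 423.11583187 -144.18998007   65.        ]
time_s: 25.55
ee_pos: [416.4, -150.8, 39.0]
ee_rot: [180.0, 0.0, 179.9]
force: [0.7, 0.7, -0.4]
gripper_width: 23.8
gripper_force: 12.0
now [ 416.4 -150.8   39. ] 179.9 t 25.6 as stands [np.float64(-0.01), np.float64(0.01), np.float64(0.04)] spin -0.01 after spin [np.float64(-0.01), np.float64(0.01), np.float64(0.04)]
```

Filter measured at (423,-144) against the TCP at (421,-146), so it is centred. Last bit down, then open slightly and retreat.

```bash
python3 -m jog '{"jaw":[18,18,36,36,36,36,36,36,36,36],"slide":[[0,0,0.05],[0,0,0],[0,0,0],[0,0,0],[0,0,-0.3],[0,0,-0.6],[0,0,-1],[0,0,-1],[0,0,-1],[0,0,-1]],"spin":[0,0,0,0,0,0,0,0,0,0]}'; python3 -m jog '{"jaw":[36,36,36,36,36,36,36,36,36,36],"slide":[[0.5,0.8,-0.3],[0.5,1,-0.3],[0,1,0],[0,1,0],[0,1,0],[0,1,0],[0,1,0],[0,1,0],[0,1,0],[0,0,0]],"spin":[0,0,0,0,0,0,0,0,0,0]}'
python3 - <<'E'
from h import *
np.set_printoptions(precision=1,suppress=True)
ims=[env.grab_frame(n)[:,:,::-1] for n in("top","scene")]
cv2.imwrite("pics/f.png",np.vstack([cv2.resize(ims[0][160:300,150:480],(700,297),interpolation=2),cv2.resize(ims[1][150:290,190:480],(621,300),interpolation=2)[:, :].copy() if 0 else cv2.resize(ims[1][155:290,180:498],(700,297),interpolation=2)]))
g=[]
for n,im in zip(("top","scene"),ims):
    m=masks(im)["green"]; r=(395,240,460,310) if n=="top" else (350,220,420,290)
    try: g.append(big(m,r)[1]);print(n,*big(m,r)[1:])
    except Exception: print(n,"hidden")
if len(g)==2: print(tri(*g))
E
```

```text
time_s: 26.55
ee_pos: [416.0, -150.7, 186.4]
ee_rot: [-180.0, 0.0, 179.9]
force: [0.8, 0.2, 0.1]
gripper_width: 36.2
gripper_force: 0.0
time_s: 27.55
ee_pos: [386.5, 115.7, 203.1]
ee_rot: [179.9, 0.0, -179.8]
force: [0.4, -0.5, 0.5]
gripper_width: 35.7
gripper_force: 0.0
top [426.4 275.4] [420 269  13  13 129]
scene [381.3 263.5] [376 259  11   9  73]
(array([ 416.8, -150.9,   37.2]), np.float64(2.1303114066263804))
```

View pics/f.png

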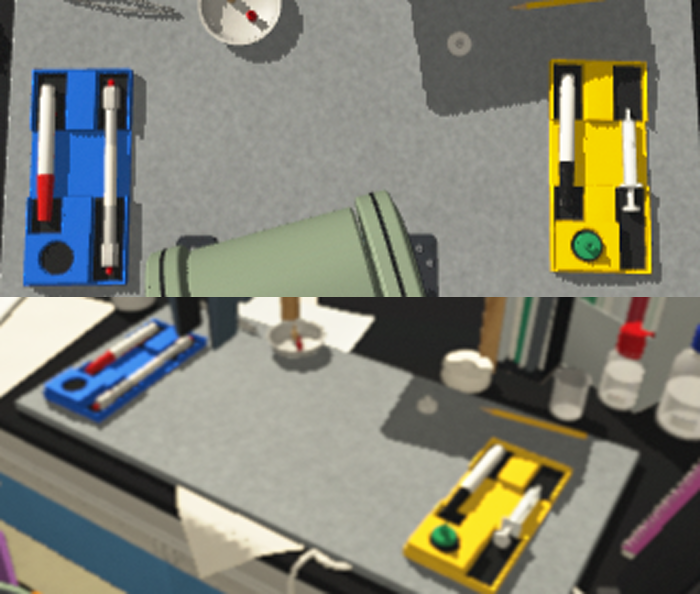

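All five items are in place: the red marker at (45,150) and the column at (110,180) in blue, and the black marker at (567,145), the syringe at (629,160) and the green filter upright at (587,246) in yellow. The white filter is untouched at (459,44).

```bash
python3 -c "
from workcell import env
print(env.job_done())"
```

```text
the job is handed in; nothing more can be done
None
```

I made up both kits and handed the job in at about 28 s of the 128 s allowed: every item sits in its groove or pocket in the last pictures, and the white filter still stands where it was (the hand-in gave no verdict back).

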